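# Sweep scored chestnuts from the board into its tray

### The arm

A 6-joint arm with a two-finger parallel gripper is mounted at the origin on the work surface. World frame = base frame: x ahead of the robot, y to its left, z up, the work surface at z = 0. Lengths are in m, angles in rad, forces in N, time in s.
With the tool pointing down it reaches from about 0.35 to 0.775 m from the base axis. Payload 7.3 kg.
Tool frame: the origin (TCP) lies at the very end of the fingers, on their centre line; the grasp point (between the pads) lies 19 mm behind it; z points along the fingers, y is the line along which they close (so a half turn about z gives the same grasp; the last joint's range is limited). The gripper opens to 92 mm and grips with 3 to 60 N. Pads are 19 mm wide; open, the fingers measure 130 mm over their backs; the gripper's body (75 mm by 190 mm) begins 47 mm behind the grasp point.
Start: joints at [-1.27, 0.342, 1.524, -0, 1.275, -0.146], TCP at [0.227, -0.473, 0.227] pointing down, gripper open.
Joint ranges: [-2.53, 2.53], [-0.77, 2.02], [0.04, 2.7], [-1, 4.14], [0.28, 2.66], [-3.11, 3.11]. Speed limits (rad/s): [2.57, 2.57, 3.14, 3.14, 3.14, 3.14].

### API

Orientations are given as [roll, pitch, yaw] about the fixed x, y, z axes, in that order (R = Rz(yaw) Ry(pitch) Rx(roll)).
In Python, from cell import * gives the robot as it stands.
- The arm moves only by the tool step_arm, never from a script. Its argument "commands" is a list of rows, each a list of 7 numbers: the opening, from 0 (shut) to 1 (fully open), then the shift along the world's x, y, z in cm, then the turn, a rotation vector about the world's x, y, z in rad. A call has 1 to 5 rows; each row is the pose to reach, as a shift and turn from the pose commanded when the call began; what a row does not reach only later rows make up. A row lasts 1/12 s, in which the tool goes at most 41.7 mm and 7.16 degrees, less where a joint would pass 70% of its speed; a pose out of reach is approached as far as the arm can. A call with a gripper value outside its range is refused whole. The fingers move at their own pace and stop on an object; "grip_force" is the grip in N (left out, the last holds). Time passes only in rows, so rows that repeat a pose let the fingers close. It gives the time, the measured TCP pose, the force, the opening and the grip force at its end, in the units of the state.
- observe(): the state, without advancing time (a new reading comes with each control period).
- read_camera(name): name is "scene" or "top" or "wrist"; returns the picture (420x560x3 uint8, red, green, blue); there is no depth.
- camera_model(name): a dict with "vfov" (degrees; the focal length in pixels is half the picture's height over the tangent of half this angle, whatever the lens; pixels are square), "cx", "cy" (the principal point, pixels), "world_to_cam" (4x4, takes a point from world to camera coordinates). Camera axes: x right, y up, looking along -z (the intrinsics and any distortion apply to the point x, -y, -z); pixel columns grow to the right and rows downward; lengths in m; the calibration is good to about 2 mm. A picture is of the moment at which its call begins: read the wrist's pose just before it. camera_model takes no time and is no camera call; for the wrist camera it gives the pose at the moment of the call.
- hand_in(): hands the job in; it is judged then, once.
The state is a dict: "time": time; "qpos": joint angles; "qvel": joint speeds; "joint_efforts": joint torques, N m; "tool_pos": TCP position; "tool_rot": TCP orientation; "contact_force": force on the tool from outside, world axes, zero at the start; "torque": the same for the moment, N m; "opening": finger opening in m; "grip_force": force on a finger pad.
Only numpy, scipy, OpenCV 4.12 (cv2) and the standard library are available. Lean on these libraries where they do the work, as an engineer would, in place of code of your own. Each camera call takes 0.05 s, during which the arm holds its last target. There are 200 camera calls.

### The job

Four chestnuts lie scored on the chopping board: sweep them all along the board with your fingertips, over the edge of the opening at its left end, so that they drop into the steel tray below. Only push them, never pick them up, and leave the blue salt pot and the knife where they are on the board, and everything else on the counter undisturbed.

Things in the scene. Friction and masses are not known exactly. Their poses are not given: they have to be found in the camera images.
- board: light wooden chopping board with darker rim, 260 x 435 mm, fixed. Origin on the counter; x across the board (away from the robot), y along it towards the opening at its left end. Cutting surface 80 mm above the counter, y -217 to +85 mm, x -112 to +112 mm; a rim 8 mm high, 18 mm wide runs round the board. Opening: y 85 to 172 mm, x -106 to +106 mm
- opening_edge (a point): middle of the straight edge where the cutting surface ends and the opening begins, at surface height; axes as the board's. No rim or step along this edge; the opening lies on its +y side and is 87 mm long, 212 mm wide
- tray_in (a point): middle of the inner floor of the steel tray under the opening, 69 mm below the cutting surface; axes as the board's. The tray is 212 mm wide (x), 112 mm long (y), its walls 41 mm high; fixed in the board
- chestnut1: a scored chestnut: dark brown flat-bottomed dome with a pale cross on top, 31 mm across, 24 mm high, about 15 g, loose on the board. Origin at its centre, 12 mm above its flat side. Slides when pushed and may tip over or roll a little
- chestnut2: a scored chestnut: dark brown flat-bottomed dome with a pale cross on top, 31 mm across, 24 mm high, about 15 g, loose on the board. Origin at its centre, 12 mm above its flat side. Slides when pushed and may tip over or roll a little
- chestnut3: a scored chestnut: dark brown flat-bottomed dome with a pale cross on top, 31 mm across, 24 mm high, about 15 g, loose on the board. Origin at its centre, 12 mm above its flat side. Slides when pushed and may tip over or roll a little
- chestnut4: a scored chestnut: dark brown flat-bottomed dome with a pale cross on top, 31 mm across, 24 mm high, about 15 g, loose on the board. Origin at its centre, 12 mm above its flat side. Slides when pushed and may tip over or roll a little
- salt_pot: small blue ceramic salt pot standing on the board among the chestnuts, 52 mm across, 42 mm high, 130 g, loose; origin in the middle of its underside
- knife: paring knife with a black handle lying across the board at its closed end (about y -203 mm of the board), about 190 mm long along its x (blade to +x), 20 mm wide, 14 mm high, loose; origin under the handle, 10 mm from the blade
- saucer: white saucer on the counter to the right of the board, 140 mm across, 18 mm high, loose; origin under its middle
- teacup: white teacup standing on the saucer, 82 mm across, 56 mm high, with a handle, loose; origin under its middle
- honey_jar: dark brown stoneware jar on the counter at the right, 88 mm across, 78 mm high, loose; origin under its middle
- oil: green glass oil bottle on the counter at the left, 64 mm across, 210 mm high, loose; origin under its middle

How it is judged:
At the end, for the whole second after the job is handed in: All four chestnuts lie inside the steel tray under the opening, their centres at least 16 mm below the board's surface; the salt pot has moved less than 15 mm and the knife less than 20 mm (x of chestnut1 in the frame of tray_in between -0.106 and 0.106 m and y of chestnut1 in the frame of tray_in between -0.056 and 0.058 m and z of each of chestnut1, chestnut2, chestnut3, chestnut4 in the frame of tray_in below 0.053 m and x of chestnut2 in the frame of tray_in between -0.106 and 0.106 m and y of chestnut2 in the frame of tray_in between -0.056 and 0.058 m and x of chestnut3 in the frame of tray_in between -0.106 and 0.106 m and y of chestnut3 in the frame of tray_in between -0.056 and 0.058 m and x of chestnut4 in the frame of tray_in between -0.106 and 0.106 m and y of chestnut4 in the frame of tray_in between -0.056 and 0.058 m and distance of salt_pot from where it was at the start of the episode below 0.015 m and distance of knife from where it was at the start of the episode below 0.02 m); the robot touches nothing.
It fails at once if a chestnut is picked up: its centre rises more than 28 mm above the board's surface (it lies 12 to 16 mm above it) (height (world z) of any of chestnut1, chestnut2, chestnut3, chestnut4 above 0.108 m).
It fails at once if the blue salt pot is pushed more than 15 mm or tipped (distance of salt_pot from where it was at the start of the episode above 0.015 m or angle between salt_pot's own z axis and vertical above 0.3 rad).
It fails at once if the knife is moved more than 20 mm (distance of knife from where it was at the start of the episode above 0.02 m).
It fails at once if a thing standing on the counter is moved more than 20 mm (distance of any of teacup, saucer, honey_jar, oil from where it was at the start of the episode above 0.02 m).
It also fails if it takes over 58 s, if anything falls off the work surface, if the arm or the gripper's body presses on something with over 40 N, if the wrist force passes 120 N, or if a joint passes its speed limit or range.

## Working session

There is one attempt and no reset: what is moved stays moved. The work goes in short steps, Python scripts to look and compute and a tool call to move; the robot and the scene stay as the last step left them, time stands still between calls to the robot, and variables do not carry over. Pictures are saved under pics/ and viewed, at most 10 in all, crops included, and the job is handed in when it is done.

Besides the shell and the picture viewer there is one more tool, called by a JSON object that holds its "op" and its "data", one argument or row to a line. step_arm: Moves the arm, as the interface text tells. Its arguments: {"type":"object","properties":{"commands":{"type":"array"},"grip_force":{"type":"number"}},"required":["commands"]}

```bash
mkdir -p pics
cat > h.py <<'E'
from cell import *
import numpy as np, cv2
def ray(m,u,v):
    f=210/np.tan(np.radians(m["vfov"])/2); T=np.linalg.inv(np.array(m["world_to_cam"]))
    d=T[:3,:3]@np.array([(u-m["cx"])/f,-(v-m["cy"])/f,-1]); return T[:3,3],d
def onz(m,u,v,z):
    o,d=ray(m,u,v); return o+d*(z-o[2])/d[2]
def proj(m,p):
    f=210/np.tan(np.radians(m["vfov"])/2); c=np.array(m["world_to_cam"])@np.append(p,1)
    return m["cx"]+f*c[0]/-c[2], m["cy"]-f*c[1]/-c[2]
E
python3 - <<'E'
from h import *
for n in("top","scene"):
    im=read_camera(n); cv2.imwrite(f"pics/{n}0.png",im[:,:,::-1])
    m=camera_model(n); print(n,{k:v for k,v in m.items() if k!="world_to_cam"},np.linalg.inv(np.array(m["world_to_cam"])).round(3).tolist())
s=observe();print(s["time"],s["tool_pos"],s["tool_rot"],s["opening"])
E
```

```text
top {'vfov': 54.136317824859006, 'cx': 273.77667574719834, 'cy': 208.43551448101812} [[0.023, 0.998, -0.056, 0.446], [-1.0, 0.023, -0.005, -0.024], [-0.003, 0.056, 0.998, 1.312], [0.0, 0.0, 0.0, 1.0]]
scene {'vfov': 43.17610179733349, 'cx': 276.5032420367174, 'cy': 206.38144529863064} [[0.037, -0.828, 0.56, 1.556], [0.999, 0.026, -0.028, -0.068], [0.008, 0.561, 0.828, 1.645], [0.0, 0.0, 0.0, 1.0]]
0.1 [ 0.22675244 -0.47309303  0.22611877] [-3.14019558e+00 -2.01253619e-04  4.46803762e-01] 0.09186888046099018
```

View pics/top0.png

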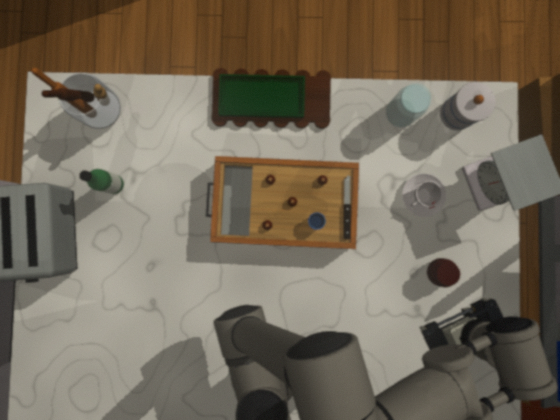

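View pics/scene0.png

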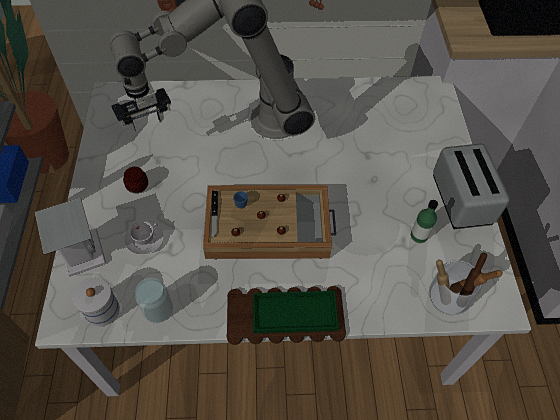

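The top view shows the chestnuts near (270,180), (322,181), (292,202) and (267,225), the pot at (317,221), the knife at x≈347, and the opening on the left at x 222–252. The scene view agrees with this.

```bash
cat >> h.py <<'E'
def blobs(im,mask,amin):
    n,l,s,c=cv2.connectedComponentsWithStats(mask.astype(np.uint8),connectivity=8)
    return [(c[i],s[i]) for i in range(1,n) if s[i,4]>=amin]
E
python3 - <<'E'
from h import *
for name,poly,zc in(("top",[(215,158),(358,163),(356,247),(211,241)],.09),("scene",[(205,186),(328,186),(331,248),(205,250)],.09)):
    im=cv2.imread(f"pics/{name}0.png"); m=camera_model(name)
    roi=np.zeros(im.shape[:2],np.uint8); cv2.fillPoly(roi,[np.array(poly)],1)
    hsv=cv2.cvtColor(im,cv2.COLOR_BGR2HSV)
    blue=(hsv[...,0]>100)&(hsv[...,0]<130)&(hsv[...,1]>100)&(roi>0)
    dark=(im.max(2)<95)&~blue&(roi>0)
    for lab,k,z in(("blue",blue,.105),("dark",dark,zc)):
        for c,s in blobs(im,k,15): print(name,lab,c.round(1),s,onz(m,*c,z).round(3))
    for p in poly: print(name,p,onz(m,*p,.088).round(3))
    for p in [(252,167),(250,235)] if name=="top" else [(296,190),(297,240)]: print(" edge",onz(m,*p,.08).round(3))
for n in("top","scene"):
    im=cv2.imread(f"pics/{n}0.png")[145:265,190:380]; cv2.imwrite(f"pics/{n}c.png",cv2.resize(im,None,fx=4,fy=4,interpolation=cv2.INTER_CUBIC))
E
```

```text
top dark [238.7 196.3] [ 224  163   28   72 1341] [0.549 0.087 0.09 ]
top dark [269.1 180. ] [264 175  11  11  76] [ 0.6   -0.003  0.09 ]
top dark [319.5 181.7] [312 176  15  12 115] [ 0.599 -0.153  0.09 ]
top dark [290.  202.7] [283 197  14  12 110] [ 0.534 -0.067  0.09 ]
top dark [346.1 221.2] [341 203  11  38 346] [ 0.482 -0.235  0.09 ]
top dark [311.7 223.4] [295 212  31  26 360] [ 0.474 -0.132  0.09 ]
top dark [266.4 225.3] [262 220  10  11  78] [0.465 0.002 0.09 ]
top (215, 158) [0.663 0.162 0.088]
top (358, 163) [ 0.658 -0.268  0.088]
top (356, 247) [ 0.407 -0.265  0.088]
top (211, 241) [0.414 0.166 0.088]
 edge [0.64 0.05 0.08]
 edge [0.435 0.051 0.08 ]
scene blue [240.2 199. ] [233 192  15  16 181] [ 0.478 -0.144  0.105]
scene dark [239.3 199.8] [ 205  186  121   57 1019] [ 0.471 -0.148  0.09 ]
scene dark [328.1 197.8] [327 186   3  24  38] [0.472 0.17  0.09 ]
scene dark [283.4 196.5] [277 191  17  11  91] [0.462 0.01  0.09 ]
scene dark [296.7 223.2] [ 217  191  115   60 1549] [0.576 0.051 0.09 ]
scene dark [323.  198.8] [322 190   3  21  31] [0.476 0.151 0.09 ]
scene dark [275.7 203.8] [269 203  13   2  16] [ 0.492 -0.019  0.09 ]
scene dark [265.6 205.7] [252 204  25   5  46] [ 0.499 -0.055  0.09 ]
scene dark [251.2 223.9] [231 210  39  27 429] [ 0.574 -0.106  0.09 ]
scene dark [328.8 222.5] [326 211   5  23  48] [0.577 0.163 0.09 ]
scene dark [282.4 229.6] [276 225  13  10  89] [0.6  0.   0.09]
scene dark [315.1 247.6] [298 247  34   3  63] [0.675 0.108 0.09 ]
scene dark [208.6 248.8] [205 248  11   3  22] [ 0.668 -0.25   0.09 ]
scene (205, 186) [ 0.405 -0.273  0.088]
scene (328, 186) [0.418 0.175 0.088]
scene (331, 248) [0.677 0.161 0.088]
scene (205, 250) [ 0.671 -0.262  0.088]
 edge [0.427 0.058 0.08 ]
 edge [0.638 0.049 0.08 ]
```

View pics/topc.png

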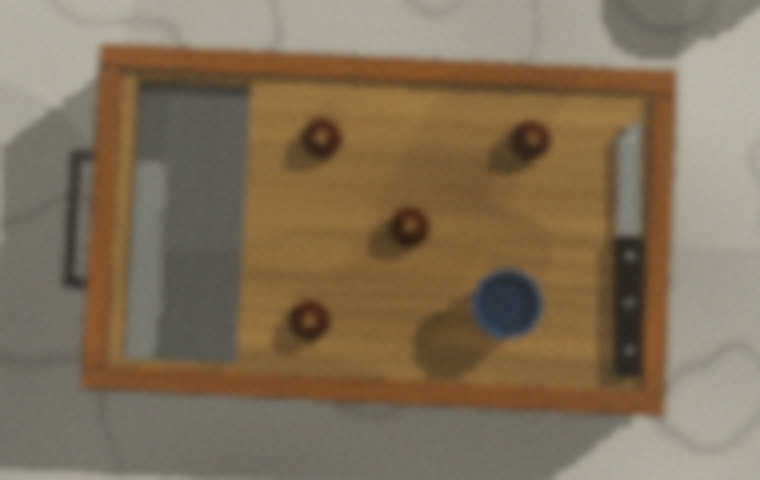

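The enlarged crop gives chestnuts at (321,138), (531,139), (409,227) and (310,320), the pot at (508,304), the edge running (250,85)–(238,360), and the board corners.

Run:
```python
from h import *
m=camera_model("top"); g=lambda u,v,z: onz(m,190+(u+.5)/4-.5,145+(v+.5)/4-.5,z)
C=[g(103,46,.088),g(675,72,.088),g(662,412,.088),g(83,385,.088)]
for i in range(4): print("corner",C[i].round(3),"len",np.linalg.norm(C[i]-C[i-1]).round(3))
e=(C[0]-C[1])+(C[3]-C[2]); yaw=np.arctan2(e[1],e[0])-np.pi/2; c=np.mean(C,0)[:2]; print("centre",c,"yaw",yaw)
R=np.array([[np.cos(yaw),-np.sin(yaw)],[np.sin(yaw),np.cos(yaw)]])
for n,u,v,z in(("A",321,138,.095),("B",531,139,.095),("C",409,227,.095),("D",310,320,.095),("pot",508,304,.12),("e1",250,85,.08),("e2",238,360,.08),("kn1",628,120,.085),("kn2",628,375,.09)):
    p=g(u,v,z); print(n,p.round(3),"board",(R.T@(p[:2]-c)).round(3))
```

```text
corner [0.669 0.161 0.088] len 0.254
corner [ 0.659 -0.269  0.088] len 0.43
corner [ 0.405 -0.263  0.088] len 0.254
corner [0.415 0.168 0.088] len 0.43
centre [ 0.5368284  -0.05086609] yaw -0.023178561648099505
A [ 0.602 -0.005  0.095] board [0.064 0.047]
B [ 0.605 -0.161  0.095] board [ 0.071 -0.109]
C [ 0.537 -0.072  0.095] board [ 0.001 -0.021]
D [ 0.467 -0.     0.095] board [-0.071  0.049]
pot [ 0.481 -0.144  0.12 ] board [-0.053 -0.094]
e1 [0.643 0.05  0.08 ] board [0.104 0.103]
e2 [0.436 0.053 0.08 ] board [-0.103  0.102]
kn1 [ 0.622 -0.235  0.085] board [ 0.09  -0.182]
kn2 [ 0.431 -0.237  0.09 ] board [-0.101 -0.188]
```

{"op": "step_arm", "data": {
  "commands": [
    [0.24, 2.5, 2.9, 0, 0, 0, 0.073],
    [0.24, 5, 5.8, 0, 0, 0, 0.147],
    [0.24, 7.5, 8.7, 0, 0, 0, 0.22],
    [0.24, 10, 11.6, 0, 0, 0, 0.293],
    [0.24, 12.5, 14.4, 0, 0, 0, 0.367]
  ]
}}

```text
time: 0.52
tool_pos: [0.3525, -0.3278, 0.2265]
tool_rot: [-3.141, -0.0, 0.817]
contact_force: [1.0, -1.0, -0.1]
opening: 0.0629
grip_force: 0.0
```

{"op": "step_arm", "data": {
  "commands": [
    [0.24, 2.5, 2.9, 0, 0, 0, 0.073],
    [0.24, 5, 5.8, 0, 0, 0, 0.147],
    [0.24, 7.5, 8.7, 0, 0, 0, 0.22],
    [0.24, 10, 11.6, 0, 0, 0, 0.293],
    [0.24, 12.5, 14.4, 0, 0, 0, 0.367]
  ]
}}

```text
time: 0.93
tool_pos: [0.4776, -0.1836, 0.2265]
tool_rot: [-3.141, -0.0, 1.185]
contact_force: [0.9, -1.2, 0.7]
opening: 0.0296
grip_force: 0.0
```

{"op": "step_arm", "data": {
  "commands": [
    [0.24, 2, 2, 0, 0, 0, 0.073],
    [0.24, 4, 4, 0, 0, 0, 0.147],
    [0.24, 6, 6, 0, 0, 0, 0.22],
    [0.24, 6, 6, 0, 0, 0, 0.293],
    [0.24, 6, 6, 0, 0, 0, 0.367]
  ]
}}

```text
time: 1.35
tool_pos: [0.5375, -0.1239, 0.226]
tool_rot: [-3.141, -0.0, 1.554]
contact_force: [-0.2, -1.1, -0.4]
opening: 0.0221
grip_force: 0.0
```

Run:
```python
from h import *
m=camera_model("wrist"); im=read_camera("wrist"); cv2.imwrite("pics/w1.png",im[:,:,::-1])
s=observe();print(s["time"],s["tool_pos"],s["tool_rot"],s["opening"],s["contact_force"],s["qpos"])
im=im.copy()
for p in [(.602,-.005,.1),(.605,-.161,.1),(.537,-.072,.1),(.467,0,.1),(.481,-.144,.122),(.643,.05,.08),(.436,.053,.08)]:
    u=proj(m,p); print(p,np.round(u)); cv2.circle(im,(int(u[0]),int(u[1])),4,(0,255,0),1)
cv2.imwrite("pics/w1m.png",im[:,:,::-1])
```

```text
1.4 [ 0.53706575 -0.12448452  0.22600358] [-3.14033311e+00 -3.68765095e-04  1.55765013e+00] 0.022195937398764496 [-0.8285149  -0.38968425 -0.36182728] [-3.66739780e-01  3.91638567e-01  1.45091847e+00 -9.35964058e-05
  1.30034494e+00 -3.53568754e-01]
(0.602, -0.005, 0.1) [376.  36.]
(0.605, -0.161, 0.1) [369. 245.]
(0.537, -0.072, 0.1) [284. 136.]
(0.467, 0, 0.1) [182.  32.]
(0.481, -0.144, 0.122) [211. 238.]
(0.643, 0.05, 0.08) [431. -45.]
(0.436, 0.053, 0.08) [138. -44.]
```

View pics/w1m.png

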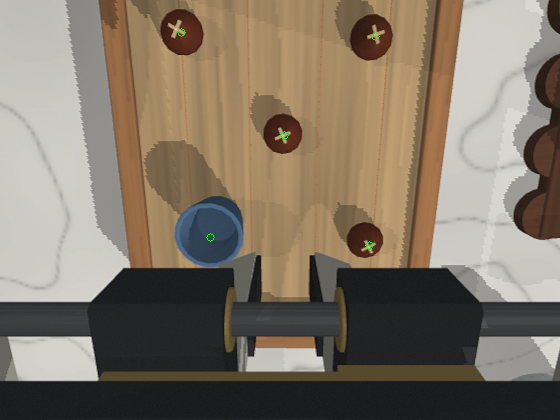

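The wrist view confirms the positions: each projected mark falls on its cross within about 4 mm (A, B and C almost exactly; D is closer to x 0.465). I'll push A first.

{"op": "step_arm", "data": {
  "commands": [
    [0.24, 2.5, 2.8, 0, 0, 0, 0],
    [0.24, 5, 5.6, 0, 0, 0, 0],
    [0.24, 6.5, 7.8, 0, 0, 0, 0],
    [0.24, 6.5, 7.8, -3, 0, 0, 0],
    [0.24, 6.5, 7.8, -6.5, 0, 0, 0]
  ]
}}

```text
time: 1.82
tool_pos: [0.6041, -0.0464, 0.163]
tool_rot: [3.135, 0.001, 1.548]
contact_force: [-0.2, 0.1, -0.4]
opening: 0.0221
grip_force: 0.0
```

{"op": "step_arm", "data": {
  "commands": [
    [0.24, 0, 0, -3.5, 0, 0, 0],
    [0.24, 0, 0, -5.5, 0, 0, 0],
    [0.24, 0, 0, -7, 0, 0, 0],
    [0.24, 0, 0, -7.7, 0, 0, 0],
    [0.24, 0, 0, -7.7, 0, 0, 0]
  ]
}}

```text
time: 2.23
tool_pos: [0.6007, -0.0475, 0.0829]
tool_rot: [-3.138, -0.001, 1.546]
contact_force: [-0.3, 0.0, -0.1]
opening: 0.0221
grip_force: 0.0
```

{"op": "step_arm", "data": {
  "commands": [
    [0.24, 0, 1, 0, 0, 0, 0],
    [0.24, 0, 2, 0, 0, 0, 0],
    [0.24, 0, 3, 0, 0, 0, 0],
    [0.24, 0, 4, 0, 0, 0, 0],
    [0.24, 0, 5, 0, 0, 0, 0]
  ]
}}

```text
time: 2.65
tool_pos: [0.6022, 0.004, 0.0856]
tool_rot: [3.14, 0.0, 1.548]
contact_force: [-0.3, 0.5, 0.5]
opening: 0.0222
grip_force: 0.2
```

Run:
```python
from h import *
im=read_camera("wrist"); cv2.imwrite("pics/w2.png",im[:,:,::-1])
```

```text
(no output)
```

View pics/w2.png

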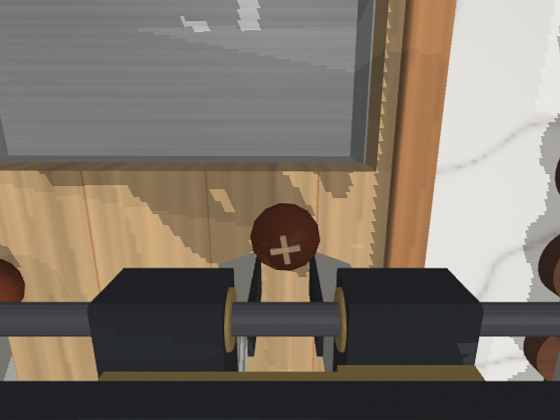

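A is cradled between the fingertips at (285,237), and the edge ahead is at row 165. I'll finish A, then do D.

{"op": "step_arm", "data": {
  "commands": [
    [0.24, 0, 1, 0, 0, 0, 0],
    [0.24, 0, 2, 0, 0, 0, 0],
    [0.24, 0, 3, 0, 0, 0, 0],
    [0.24, 0, 4, 0, 0, 0, 0],
    [0.24, 0, 5, 0, 0, 0, 0]
  ]
}}

```text
time: 3.12
tool_pos: [0.6018, 0.0536, 0.0847]
tool_rot: [-3.142, -0.0, 1.548]
contact_force: [0.6, 0.8, -0.0]
opening: 0.0222
grip_force: 0.0
```

{"op": "step_arm", "data": {
  "commands": [
    [0.24, 0, 1, 0, 0, 0, 0],
    [0.24, 0, 1.2, 0, 0, 0, 0],
    [0.24, 0, 1, 2, 0, 0, 0],
    [0.24, 0, 1, 5.5, 0, 0, 0],
    [0.24, 0, 1, 5.5, 0, 0, 0]
  ]
}}

```text
time: 3.53
tool_pos: [0.605, 0.0626, 0.1457]
tool_rot: [3.132, 0.0, 1.548]
contact_force: [2.0, -0.7, 1.3]
opening: 0.0221
grip_force: 0.0
```

{"op": "step_arm", "data": {
  "commands": [
    [0.24, -3, -2.1, 0, 0, 0, 0],
    [0.24, -6, -4.3, 0, 0, 0, 0],
    [0.24, -9, -6.4, 0, 0, 0, 0],
    [0.24, -12, -8.6, 0, 0, 0, 0],
    [0.24, -13.7, -10.9, 0, 0, 0, 0]
  ]
}}

```text
time: 3.95
tool_pos: [0.4618, -0.0467, 0.1397]
tool_rot: [-3.14, -0.0, 1.548]
contact_force: [0.7, -0.1, -0.2]
opening: 0.0218
grip_force: 0.0
```

Run:
```python
from h import *
m=camera_model("wrist");s=observe();print(s["tool_pos"],s["tool_rot"])
im=read_camera("wrist"); cv2.imwrite("pics/w3.png",im[:,:,::-1])
hsv=cv2.cvtColor(im,cv2.COLOR_RGB2HSV)
k=(im.max(2)<110)&(im[...,0]>1.6*im[...,2])&(im[...,0]>30)
for c,q in blobs(im,k,400): print(c.round(),q,onz(m,*c,.09).round(3))
```

```text
[ 0.46178066 -0.04668824  0.1396634 ] [-3.14005246e+00 -1.59104269e-04  1.54841307e+00]
[199.  65.] [ 175    0   45  147 3668] [0.419 0.049 0.09 ]
[486.  23.] [463   0  51  50 807] [0.565 0.065 0.09 ]
[289. 153.] [ 261  127   56   55 2149] [0.464 0.002 0.09 ]
[403. 254.] [ 383  226   51   42 1119] [ 0.532 -0.059  0.09 ]
[340. 319.] [334 287  13  65 402] [ 0.495 -0.103  0.09 ]
[333. 374.] [  99  362  421   19 4866] [ 0.491 -0.145  0.09 ]
```

View pics/w3.png

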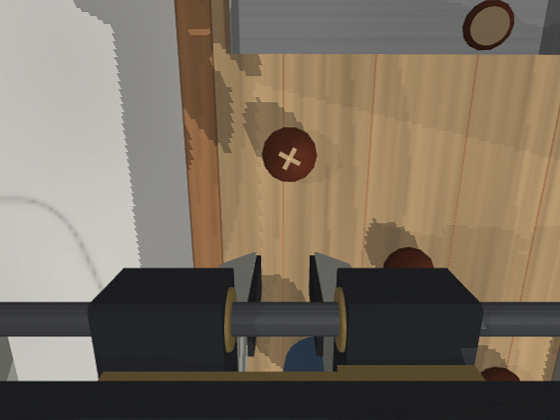

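A lies upside down in the tray at (488,25), and D at (289,154) is straight ahead. Pushing D.

{"op": "step_arm", "data": {
  "commands": [
    [0.24, 0, 0, -2, 0, 0, 0],
    [0.24, 0, 0, -4, 0, 0, 0],
    [0.24, 0, 0, -5.5, 0, 0, 0],
    [0.24, 0, 0, -5.5, 0, 0, 0],
    [0.24, 0, 1, -5.5, 0, 0, 0]
  ]
}}

```text
time: 4.42
tool_pos: [0.465, -0.0373, 0.0846]
tool_rot: [-3.141, 0.0, 1.546]
contact_force: [0.4, -0.4, 0.3]
opening: 0.0218
grip_force: 0.0
```

{"op": "step_arm", "data": {
  "commands": [
    [0.24, 0, 1, 0, 0, 0, 0],
    [0.24, 0, 2, 0, 0, 0, 0],
    [0.24, 0, 3, 0, 0, 0, 0],
    [0.24, 0, 4, 0, 0, 0, 0],
    [0.24, 0, 5, 0, 0, 0, 0]
  ]
}}

```text
time: 4.83
tool_pos: [0.4651, 0.0149, 0.0853]
tool_rot: [3.14, 0.0, 1.549]
contact_force: [0.3, -0.9, -0.8]
opening: 0.0219
grip_force: 0.2
```

{"op": "step_arm", "data": {
  "commands": [
    [0.24, 0, 1, 0, 0, 0, 0],
    [0.24, 0, 2, 0, 0, 0, 0],
    [0.24, 0, 3, 0, 0, 0, 0],
    [0.24, 0, 4, 0, 0, 0, 0],
    [0.24, 0, 5, 0, 0, 0, 0]
  ]
}}

```text
time: 5.25
tool_pos: [0.4648, 0.0646, 0.0847]
tool_rot: [-3.142, -0.0, 1.548]
contact_force: [-0.1, 0.1, -0.2]
opening: 0.0219
grip_force: 0.0
```

{"op": "step_arm", "data": {
  "commands": [
    [0.24, 0, 0.2, 0, 0, 0, 0],
    [0.24, 0, 0, 2, 0, 0, 0],
    [0.24, 0, -1, 5.5, 0, 0, 0],
    [0.24, 2, -4, 5.5, 0, 0, 0],
    [0.24, 4, -7, 5.5, 0, 0, 0]
  ]
}}

```text
time: 5.67
tool_pos: [0.5061, -0.0066, 0.142]
tool_rot: [3.137, 0.001, 1.551]
contact_force: [0.9, 0.4, -0.3]
opening: 0.022
grip_force: 0.0
```

{"op": "step_arm", "data": {
  "commands": [
    [0.24, 2, -3, 0, 0, 0, 0],
    [0.24, 3.2, -6, 0, 0, 0, 0],
    [0.24, 3.2, -9, 0, 0, 0, 0],
    [0.24, 3.2, -10.5, 0, 0, 0, 0],
    [0.24, 3.2, -10.5, 0, 0, 0, 0]
  ]
}}

```text
time: 6.08
tool_pos: [0.5369, -0.1147, 0.1393]
tool_rot: [-3.141, 0.001, 1.544]
contact_force: [0.1, -0.1, -0.7]
opening: 0.0218
grip_force: 0.0
```

Run:
```python
from h import *
m=camera_model("wrist");s=observe();print(s["tool_pos"],s["tool_rot"])
im=read_camera("wrist"); cv2.imwrite("pics/w4.png",im[:,:,::-1])
k=(im.max(2)<110)&(im[...,0]>1.6*im[...,2])&(im[...,0]>30)
for c,q in blobs(im,k,400): print(c.round(),q,onz(m,*c,.09).round(3))
```

```text
[ 0.53691767 -0.11471997  0.13934635] [-3.14148128e+00  8.74159326e-04  1.54409499e+00]
[49. 42.] [  20    0   58  121 2567] [ 0.419 -0.006  0.09 ]
[479. 133.] [ 455    0   49  283 1894] [ 0.644 -0.058  0.09 ]
[281. 162.] [ 255  135   54   56 2102] [ 0.536 -0.07   0.09 ]
[316. 374.] [  97  365  388   16 4425] [ 0.554 -0.213  0.09 ]
```

View pics/w4.png

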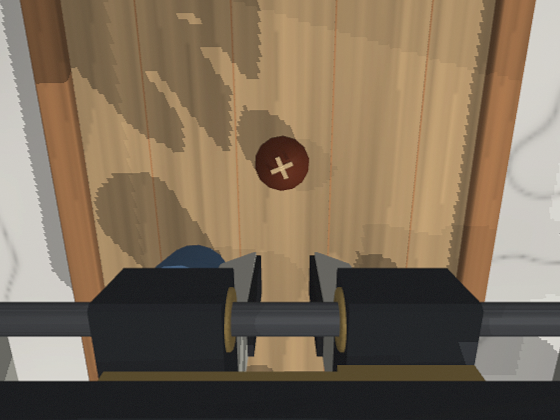

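C is at (281,162), dead ahead, with the pot at lower left. I'll move 1 cm forward before descending to stay clear of the pot, push C, then go behind B.

{"op": "step_arm", "data": {
  "commands": [
    [0.24, 0.2, 1, 0, 0, 0, 0],
    [0.24, 0.2, 1, -2, 0, 0, 0],
    [0.24, 0.2, 1, -4, 0, 0, 0],
    [0.24, 0.2, 1, -5.5, 0, 0, 0],
    [0.24, 0.2, 1, -5.5, 0, 0, 0]
  ]
}}

```text
time: 6.55
tool_pos: [0.5369, -0.0986, 0.082]
tool_rot: [-3.136, -0.002, 1.55]
contact_force: [-0.5, 0.2, 1.3]
opening: 0.0223
grip_force: 0.0
```

{"op": "step_arm", "data": {
  "commands": [
    [0.24, 0, 1, 0, 0, 0, 0],
    [0.24, 0, 2.1, 0, 0, 0, 0],
    [0.24, 0, 3.3, 0, 0, 0, 0],
    [0.24, 0, 4.5, 0, 0, 0, 0],
    [0.24, 0, 5.7, 0, 0, 0, 0]
  ]
}}

```text
time: 6.97
tool_pos: [0.5392, -0.0427, 0.0856]
tool_rot: [3.14, 0.0, 1.549]
contact_force: [0.1, 0.4, -0.1]
opening: 0.0219
grip_force: 0.0
```

{"op": "step_arm", "data": {
  "commands": [
    [0.24, 0, 1.2, 0, 0, 0, 0],
    [0.24, 0, 2.4, 0, 0, 0, 0],
    [0.24, 0, 3.6, 0, 0, 0, 0],
    [0.24, 0, 4.8, 0, 0, 0, 0],
    [0.24, 0, 6, 0, 0, 0, 0]
  ]
}}

```text
time: 7.38
tool_pos: [0.5388, 0.0167, 0.0848]
tool_rot: [3.141, 0.0, 1.548]
contact_force: [0.2, -0.8, 1.1]
opening: 0.0217
grip_force: 0.2
```

{"op": "step_arm", "data": {
  "commands": [
    [0.24, 0, 1.2, 0, 0, 0, 0],
    [0.24, 0, 2.3, 0, 0, 0, 0],
    [0.24, 0, 3.4, 0, 0, 0, 0],
    [0.24, 0, 4.4, 0, 0, 0, 0],
    [0.24, 0, 5.4, 0, 0, 0, 0]
  ]
}}

```text
time: 7.8
tool_pos: [0.5388, 0.0706, 0.0847]
tool_rot: [-3.142, -0.0, 1.548]
contact_force: [0.1, 0.0, -0.4]
opening: 0.0218
grip_force: 0.0
```

{"op": "step_arm", "data": {
  "commands": [
    [0.24, 0, 0, 0, 0, 0, 0],
    [0.24, 0, 0, 2.5, 0, 0, 0],
    [0.24, 1, -1, 5.5, 0, 0, 0],
    [0.24, 3, -4, 5.5, 0, 0, 0],
    [0.24, 5, -7, 5.5, 0, 0, 0]
  ]
}}

```text
time: 8.22
tool_pos: [0.5904, -0.0006, 0.1422]
tool_rot: [3.137, 0.001, 1.55]
contact_force: [0.9, 0.3, -0.5]
opening: 0.0219
grip_force: 0.0
```

{"op": "step_arm", "data": {
  "commands": [
    [0.24, 1.5, -3.5, 0, 0, 0, 0],
    [0.24, 1.5, -7, 0, 0, 0, 0],
    [0.24, 1.5, -10.5, 0, 0, 0, 0],
    [0.24, 1.5, -14, 0, 0, 0, 0],
    [0.24, 1.5, -17.3, 0, 0, 0, 0]
  ]
}}

```text
time: 8.63
tool_pos: [0.6035, -0.1758, 0.1395]
tool_rot: [-3.141, 0.0, 1.547]
contact_force: [-0.7, 0.9, -0.1]
opening: 0.0223
grip_force: 0.0
```

Run:
```python
from h import *
m=camera_model("wrist");s=observe();print(s["tool_pos"],s["tool_rot"])
im=read_camera("wrist"); cv2.imwrite("pics/w5.png",im[:,:,::-1])
k=(im.max(2)<110)&(im[...,0]>1.6*im[...,2])&(im[...,0]>30)
for c,q in blobs(im,k,400): print(c.round(),q,onz(m,*c,.09).round(3))
```

```text
[ 0.60349075 -0.17578789  0.13954556] [-3.14133877e+00  1.96132312e-04  1.54714169e+00]
[31. 35.] [ 22   0  23  69 470] [ 0.477 -0.063  0.09 ]
[358. 130.] [ 349    0   19  268 1006] [ 0.644 -0.115  0.09 ]
[540. 126.] [ 505    0   55  216 6954] [ 0.743 -0.115  0.09 ]
[ 46. 116.] [ 36  85  20  62 452] [ 0.476 -0.104  0.09 ]
[222. 123.] [213  85  19  66 620] [ 0.571 -0.109  0.09 ]
[276. 202.] [ 241  157   70   80 2600] [ 0.598 -0.155  0.09 ]
[229. 319.] [224 287  12  66 424] [ 0.566 -0.231  0.09 ]
[341. 319.] [334 287  13  65 413] [ 0.637 -0.232  0.09 ]
[285. 341.] [255 337  61  12 470] [ 0.601 -0.247  0.09 ]
[317. 374.] [  99  365  386   16 4347] [ 0.622 -0.274  0.09 ]
```

View pics/w5.png

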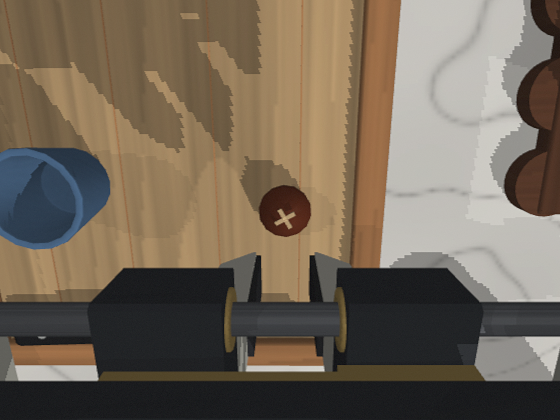

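B is at (285,211), straight ahead, which puts it at about (0.604, −0.162). I'll back off 2.1 cm, keeping clear of the knife, then descend and push.

{"op": "step_arm", "data": {
  "commands": [
    [0.24, 0, -2.1, 0, 0, 0, 0],
    [0.24, 0, -2.1, -1.5, 0, 0, 0],
    [0.24, 0, -2.1, -3, 0, 0, 0],
    [0.24, 0, -2.1, -4.5, 0, 0, 0],
    [0.24, 0, -2.1, -5.5, 0, 0, 0]
  ]
}}

```text
time: 9.1
tool_pos: [0.6031, -0.1945, 0.0831]
tool_rot: [-3.14, -0.001, 1.547]
contact_force: [-0.5, 0.0, -0.6]
opening: 0.0219
grip_force: 0.0
```

{"op": "step_arm", "data": {
  "commands": [
    [0.24, 0, 0, 0, 0, 0, 0],
    [0.24, 0, 1, 0, 0, 0, 0],
    [0.24, 0, 2, 0, 0, 0, 0],
    [0.24, 0, 3.1, 0, 0, 0, 0],
    [0.24, 0, 4.3, 0, 0, 0, 0]
  ]
}}

```text
time: 9.52
tool_pos: [0.6043, -0.1501, 0.0857]
tool_rot: [3.14, 0.0, 1.548]
contact_force: [0.0, -1.3, -0.1]
opening: 0.0217
grip_force: 0.1
```

{"op": "step_arm", "data": {
  "commands": [
    [0.24, 0, 1.2, 0, 0, 0, 0],
    [0.24, 0, 2.4, 0, 0, 0, 0],
    [0.24, 0, 3.6, 0, 0, 0, 0],
    [0.24, 0, 4.8, 0, 0, 0, 0],
    [0.24, 0, 6, 0, 0, 0, 0]
  ]
}}

```text
time: 9.93
tool_pos: [0.6039, -0.0901, 0.0849]
tool_rot: [3.141, 0.0, 1.548]
contact_force: [0.3, -1.7, 0.2]
opening: 0.0223
grip_force: 0.2
```

{"op": "step_arm", "data": {
  "commands": [
    [0.24, 0, 1.2, 0, 0, 0, 0],
    [0.24, 0, 2.4, 0, 0, 0, 0],
    [0.24, 0, 3.6, 0, 0, 0, 0],
    [0.24, 0, 4.8, 0, 0, 0, 0],
    [0.24, 0, 6, 0, 0, 0, 0]
  ]
}}

```text
time: 10.35
tool_pos: [0.6038, -0.0303, 0.0847]
tool_rot: [3.142, 0.0, 1.548]
contact_force: [0.2, -0.4, 0.6]
opening: 0.0221
grip_force: 0.2
```

{"op": "step_arm", "data": {
  "commands": [
    [0.24, 0, 1.2, 0, 0, 0, 0],
    [0.24, 0, 2.4, 0, 0, 0, 0],
    [0.24, 0, 3.6, 0, 0, 0, 0],
    [0.24, 0, 4.8, 0, 0, 0, 0],
    [0.24, 0, 6, 0, 0, 0, 0]
  ]
}}

```text
time: 10.77
tool_pos: [0.6039, 0.0297, 0.0848]
tool_rot: [3.141, 0.0, 1.548]
contact_force: [0.4, -1.0, 0.9]
opening: 0.0222
grip_force: 0.2
```

{"op": "step_arm", "data": {
  "commands": [
    [0.24, 0, 1.2, 0, 0, 0, 0],
    [0.24, 0, 2.3, 0, 0, 0, 0],
    [0.24, 0, 3.3, 0, 0, 0, 0],
    [0.24, 0, 4.3, 0, 0, 0, 0],
    [0.24, 0, 4.3, 0, 0, 0, 0]
  ]
}}

```text
time: 11.18
tool_pos: [0.6037, 0.0736, 0.0847]
tool_rot: [3.142, -0.0, 1.549]
contact_force: [0.7, 0.2, -0.2]
opening: 0.0221
grip_force: 0.0
```

{"op": "step_arm", "data": {
  "commands": [
    [0.24, 0, 0, 3, 0, 0, 0],
    [0.24, 0, -1, 6, 0, 0, 0],
    [0.24, -2, -3, 9, 0, 0, 0],
    [0.24, -4, -5, 11, 0, 0, 0],
    [0.24, -6, -7, 13, 0, 0, 0]
  ]
}}

```text
time: 11.6
tool_pos: [0.5433, 0.0006, 0.2161]
tool_rot: [3.14, 0.001, 1.548]
contact_force: [0.3, -2.1, 0.9]
opening: 0.0219
grip_force: 0.0
```

{"op": "step_arm", "data": {
  "commands": [
    [0.24, 0, -1, 0, 0, 0, 0],
    [0.24, 0, -2, 0, 0, 0, 0],
    [0.24, 0, -2, 0, 0, 0, 0],
    [0.24, 0, -2, 0, 0, 0, 0],
    [0.24, 0, -2, 0, 0, 0, 0]
  ]
}}

```text
time: 12.02
tool_pos: [0.5439, -0.018, 0.2134]
tool_rot: [-3.14, -0.001, 1.548]
contact_force: [0.5, 0.3, -0.0]
opening: 0.0219
grip_force: 0.0
```

Run:
```python
from h import *
s=observe();print(s["time"],s["tool_pos"],s["tool_rot"])
a=read_camera("wrist"); b=cv2.resize(read_camera("scene")[150:270,180:340],None,fx=2,fy=2)
o=np.zeros((420,800,3),np.uint8); a=cv2.resize(a,(480,360)); o[:360,:480]=a; o[:240,480:]=b
cv2.imwrite("pics/w6.png",o[:,:,::-1])
```

```text
12.0167 [ 0.54392552 -0.01795902  0.21340823] [-3.13954068e+00 -6.66582848e-04  1.54790761e+00]
```

View pics/w6.png

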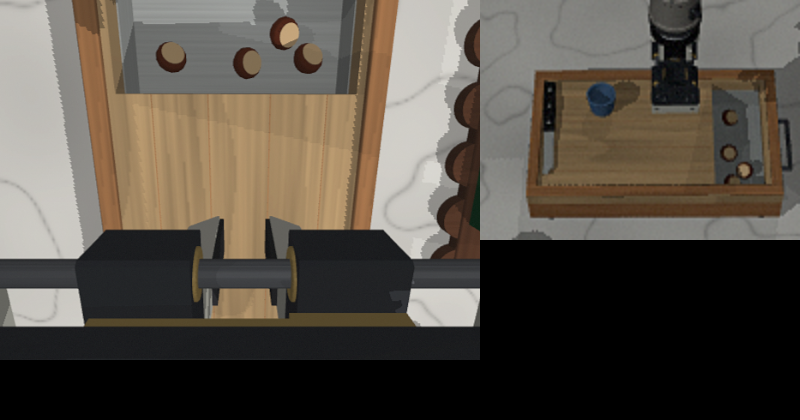

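All four chestnuts are in the tray, at (172,57), (246,64), (285,33) and (307,58), and the pot and knife haven't moved.

```bash
python3 -c "
from cell import *
print(hand_in())"
```

```text
the job is handed in; nothing more can be done
None
```

All four chestnuts were swept into the steel tray, with the salt pot and knife still in place in the last picture; I handed the job in at about 12 s, and no verdict came back.

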